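# Set the day wheel of the lid-coding press to 4 and code the tub's lid

## Task

The dessert tub in the coding press is to get day number 4 on its lid. Roll the day wheel by its rubber tyre, with a light fingertip so that the spring-held head stays up, until the 4 stands whole in the little window; then press the head down by its palm knob until its foot bears firmly on the lid, hold it there about half a second without crushing the tub, and let the head come all the way up again. The 4 must still be in the window at the end, and everything else on the table stays where it is.

Things in the scene. Friction and masses are not known exactly. Their poses are not given: they have to be found in the camera images.
- press: Bench coding press, fixed. Base 190 x 230 x 12 mm; origin at its underside's centre; x front to back (front faces the robot at yaw 0), y left, z up. Columns (14 mm) at x +10, y +-85 mm, 199 mm high. Between them, on springs, a white head: x -76 to +70, y -55 to +55 mm, flat top 154 mm high plus U. U: it is clamped by hand 0 to 18 mm higher, unmeasured; find it by touch or sight.
- wheel_low (a point): On the press at (-35, -22, 160) mm: the day wheel's crown were U = 0; true: 0 to 18 mm higher. Axis along y. Its ribbed black rubber tyre, radius 34, 26 mm wide, stands 6 mm proud of the head's top. Friction brake, no clicks, stays where left: 2.2 N along the tyre turns it, so a fingertip dragged along x at the crown needs 4 to 7 N downward or it slips.
- window_low (a point): On the press at (-35, 11, 153) mm: centre of the window in the head's top were U = 0 (true: 0 to 18 mm higher). Opening 24 mm along x, 20 mm along y, with a thin dark frame 1 mm high and a centre mark on its left. One whole number of the day wheel's white band shows in it, upright for someone at the press's front: its top points to the press's +x.
- knob_low (a point): On the press at (42, 0, 188) mm: top of the black palm knob, a mushroom 40 mm wide, were U = 0 (true: 0 to 18 mm higher; always 28 mm above the wheel's crown). Springs hold the head up until it is pressed, on knob or wheel, with about 10 N; then it goes down with 0.15 N more per mm. It must not go down with a wrong number in the window.
- day_wheel (a joint): Angle of the day wheel, rad, endless. Numbers 1 to 7, black on white, 16 mm high, one every 2 pi / 7 (0.8976): n is centred in the window at (n - 1) * 0.8976 plus or minus whole turns, so the 4 at 2.693, 8.976 and -3.590. The angle and the numbers grow (7 is followed by 1) as the crown moves to the press's +x, away from the front. Starts at 3.6 to 8.1, often between numbers.
- head_travel (a joint): How far the head is pressed down, m: 0 up at its stop (as at the start), at most 0.032. Its foot (30 mm round, steel, above the tub's middle) meets the lid at 0.005 to 0.023, that is at 0.005 plus U; from there the foot, sprung in the head, loads the tub with about 4 N for each further mm (up to 7 mm, then hard).
- tub: The lidded white dessert tub standing loose in the press's ring-shaped nest under the foot: lid 84 mm across, 48 mm high, about 0.16 kg; origin at the centre of its underside, 12 mm above the table; its lid's top is 60 mm above the table. The code takes with 6 N or more on the lid; over 25 N crushes the tub.
- tub_left: Bystander: a like tub on the table to the left of the press; origin at the centre of its underside.
- tub_right: Bystander: a like tub to the right of the press; origin at the centre of its underside.
- bowl: Bystander: steel mixing bowl 150 mm wide, 75 mm high; origin at the centre of its underside.
- spatula: Bystander: spatula lying flat in front of the press, 0.28 m long, x along it; origin underneath.
- cup: Bystander: white mug 76 mm wide, 85 mm high; origin at the centre of its underside.
- jar: Bystander: jar 72 mm wide, 110 mm high; origin at the centre of its underside.
- lids: Bystander: pile of spare lids 83 mm wide, 27 mm high; origin at the centre of its underside.

How it is judged (in metres and radians):
On the way, in this order (a step that is already met when the one before it is completed fails the run):
1. the 4 stands in the window, the wheel at rest and the head up ((value of joint day_wheel between -3.74 and -3.44 rad or value of joint day_wheel between 2.543 and 2.843 rad or value of joint day_wheel between 8.826 and 9.126 rad) and velocity of joint day_wheel between -0.1 and 0.1 rad/s and value of joint head_travel below 0.0015 m), for 0.3 s.
2. the foot bears on the lid (more than 6 N) with the 4 in the window ((value of joint day_wheel between -3.74 and -3.44 rad or value of joint day_wheel between 2.543 and 2.843 rad or value of joint day_wheel between 8.826 and 9.126 rad) and value of joint head_travel above 0.004 m and contact force between press and tub above 6 N), for 0.3 s.
At the end, for the whole second after the job is handed in: the number 4 stands in the window (wheel within 0.15 rad of it) at rest, the head is up again (within 1.5 mm of its stop), and the tub is at rest in the nest within 6 mm of where it stood ((value of joint day_wheel between -3.74 and -3.44 rad or value of joint day_wheel between 2.543 and 2.843 rad or value of joint day_wheel between 8.826 and 9.126 rad) and velocity of joint day_wheel between -0.05 and 0.05 rad/s and value of joint head_travel below 0.0015 m and distance of tub from where it was at the start of the episode below 0.006 m and linear speed of tub below 0.02 m/s); the robot touches nothing.
It fails at once if the head is pushed down more than 2 mm while another number than 4 is in the window (not (value of joint day_wheel between -3.74 and -3.44 rad or value of joint day_wheel between 2.543 and 2.843 rad or value of joint day_wheel between 8.826 and 9.126 rad) and value of joint head_travel above 0.002 m).
It fails at once if the tub is pressed with more than 25 N (contact force between press and tub above 25 N).
It fails at once if a bystander is moved more than 20 mm (distance of any of tub_left, tub_right, bowl, spatula, cup, jar, lids from where it was at the start of the episode above 0.02 m).
It also fails if it takes over 67 s, if anything falls off the work surface, if the arm or the gripper's body presses on something with over 40 N, if the wrist force passes 120 N, or if a joint passes its speed limit or range.

## Robot

A 7-joint arm with a two-finger parallel gripper is mounted at the origin on the work surface. World frame = base frame: x ahead of the robot, y to its left, z up, the work surface at z = 0. Lengths are in mm, angles in rad, forces in N, time in s.
With the tool pointing down it reaches from about 400 to 875 mm from the base axis. Payload 4.4 kg.
Tool frame: the origin (TCP) lies between the finger pads; the fingertips stand 22 mm ahead of it and the grasp point (between the pads) lies 3 mm ahead of it; z points along the fingers, y is the line along which they close (so a half turn about z gives the same grasp; the last joint's range is limited). The gripper opens to 85 mm and grips with 20 to 120 N. Pads are 22 mm wide; open, the fingers measure 114 mm over their backs; the gripper's body (76 mm by 85 mm) begins 54 mm behind the grasp point. The pads swing forward as they close: fully open they stand 13 mm farther back than shut.
Start: joints at [-1.372, 0.628, 0.038, 1.517, -0.027, 0.996, -0.02], TCP at [170.091, 627.365, 253.313] pointing down, gripper open.
Joint ranges: [-3.06, 3.06], [-0.37, 2.12], [-1.25, 1.32], [0.18, 2.47], [-1.1, 4.24], [0.23, 1.98], [-2.94, 2.94]. Speed limits (rad/s): [2.57, 2.57, 3.14, 3.14, 3.14, 3.14, 3.14].

## Interface

Orientations are given as [roll, pitch, yaw] about the fixed x, y, z axes, in that order (R = Rz(yaw) Ry(pitch) Rx(roll)).
In Python, from cell import ctrl gives the robot as it stands.
- The arm moves only by the tool step_arm, never from a script. Its argument "plan" is a list of rows, each an object of numbers: "dx", "dy", "dz": the shift along the tool's x, y, z scaled (see below); "ax", "ay", "az": the turn, a rotation vector about the tool's x, y, z scaled (see below); "gripper": the opening, from 0 (shut) to 1 (fully open). A call has 1 to 20 rows; each row shifts and turns the commanded pose from where the row before left it, along the tool's axes as they then stand; what a row does not reach is not made up. The controller multiplies each number of a shift by 0.3 m and each number of a turn by 90 degrees. A row lasts 1/8 s, in which the tool goes at most 62.5 mm and 10.7 degrees, less where a joint would pass 70% of its speed; a pose out of reach is approached as far as the arm can. A call with a number of a shift or a turn outside -1 to 1 is refused whole. A call with a gripper value outside its range is refused whole. The fingers move at their own pace and stop on an object; the grip force is fixed at half the most. Time passes only in rows, so rows that do not move let the fingers close. It gives the time, the measured TCP pose, the force, the opening and the grip force at its end, in the units of the state.
- ctrl.read_state(): the state, without advancing time (a new reading comes with each control period).
- ctrl.get_image(name): name is "scene" or "top"; returns a dict with "color" (420x560x3 uint8, red, green, blue), "range_z" (420x560 float32, mm along the optical axis (not along the pixel's ray), 0 where there is no reading), "fx", "fy", "cx", "cy" (pixels), "T" (4x4, takes a point from camera to world coordinates). Camera axes: x right, y down, z forward; pixel columns grow to the right and rows downward; lengths in mm; the calibration is good to about 2 mm. A picture is of the moment at which its call begins.
- ctrl.finish_job(): hands the job in; it is judged then, once.
The state is a dict: "clock": time; "qpos": joint angles; "qd": joint speeds; "tau": joint torques, N m; "eef_pos": TCP position; "tool_rot": TCP orientation; "force": force on the tool from outside, world axes, zero at the start; "torque": the same for the moment, N m; "width": finger opening in mm; "gripper_force": force on a finger pad.
Only numpy, scipy, OpenCV 4.12 (cv2) and the standard library are available. Lean on these libraries where they do the work, as an engineer would, in place of code of your own. Each camera call takes 0.05 s, during which the arm holds its last target. There are 200 camera calls.

## Working session

There is one attempt and no reset: what is moved stays moved. The work goes in short steps, Python scripts to look and compute and a tool call to move; the robot and the scene stay as the last step left them, time stands still between calls to the robot, and variables do not carry over. Pictures are saved under pics/ and viewed, at most 10 in all, crops included, and the job is handed in when it is done.

Besides the shell and the picture viewer there is one more tool, called by a JSON object that holds its "api" and its "payload", one argument or row to a line. step_arm: Moves the arm, as the interface text tells. Shifts and turns lie within -1 to 1; 1 stands for 0.3 m of shift or 90 degrees of turn. Its arguments: {"type":"object","properties":{"plan":{"type":"array"}},"required":["plan"]}

```bash
mkdir -p pics; python3 - <<'E'
from cell import ctrl
import cv2,numpy as np
s=ctrl.read_state();print(s)
for n in("scene","top"):
    d=ctrl.get_image(n);cv2.imwrite(f"pics/{n}0.png",d["color"][:,:,::-1]);np.savez(f"{n}0.npz",**d)
    print(n,d["fx"],d["fy"],d["cx"],d["cy"],np.round(d["T"],3).tolist())
E
```

```text
{'clock': 0.0, 'qpos': array([-1.37179866,  0.62935073,  0.03842987,  1.51834975, -0.0270122 ,
        0.99627729, -0.01999975]), 'qd': array([-0.00058721,  0.00063667,  0.00096238, -0.00238928, -0.00020291,
       -0.00140274,  0.0020736 ]), 'tau': array([ 7.39585848e-04, -5.63405156e+01,  1.22640911e+00, -1.93440181e+01,
        1.10477814e-02,  1.06668868e-02, -9.02143086e-06]), 'eef_pos': array([169.92664726, 626.80741496, 252.39166588]), 'tool_rot': array([-3.13972502e+00,  7.07958961e-06,  2.87679878e+00]), 'force': array([-0.60528471, -0.71068197, -0.23858847]), 'torque': array([ 0.0214745 ,  0.00871414, -0.01376525]), 'gripper_force': 0.0, 'width': 85.53711817430596}
scene 526.0213011993258 526.0213011993258 276.30648097036055 207.72363591088708 [[-0.209, 0.636, -0.743, 1501.613], [0.978, 0.125, -0.167, 217.532], [-0.013, -0.761, -0.648, 965.081], [0.0, 0.0, 0.0, 1.0]]
top 522.3167264146099 522.3167264146099 282.1105282351079 202.59881629189323 [[-0.013, -0.993, 0.12, 361.182], [-1.0, 0.014, 0.01, -12.033], [-0.012, -0.12, -0.993, 1542.906], [0.0, 0.0, 0.0, 1.0]]
```

View pics/scene0.png

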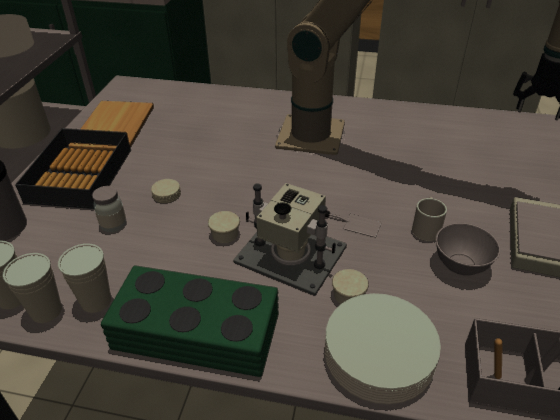

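View pics/top0.png

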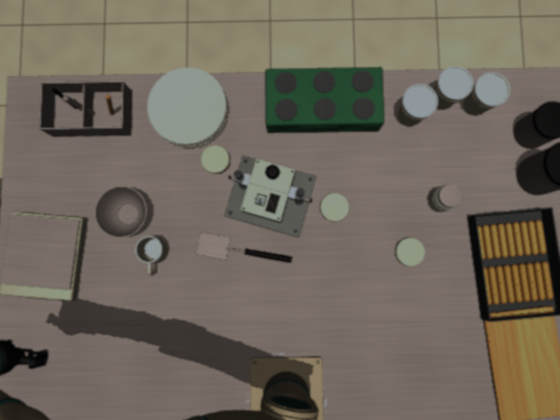

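The scene view shows the press around (295,230). In the top view the press is centred at about (270,195), with the knob at (272,172), the window at (261,199) and the tyre at (273,203). Next I'll zoom in and measure.

```bash
cat > h.py <<'E'
import numpy as np,cv2
def pts(d):
    v,u=np.indices(d["range_z"].shape);z=d["range_z"]
    P=np.stack([(u-d["cx"])/d["fx"]*z,(v-d["cy"])/d["fy"]*z,z,np.ones_like(z)],-1)@d["T"].T
    return P[...,:3]
def ray(d,u,v,h):
    r=d["T"][:3,:3]@np.array([(u-d["cx"])/d["fx"],(v-d["cy"])/d["fy"],1]);o=d["T"][:3,3]
    return o+r*(h-o[2])/r[2]
E
python3 - <<'E'
from h import *
t=np.load("top0.npz");P=pts(t);c=t["color"]
R=np.zeros(c.shape[:2],bool);R[150:245,218:325]=1
z=P[...,2]
print("table z",np.median(z[250:260,300:330]),"base",np.median(z[(z>5)&(z<25)&R]))
m=((z>6)&R&(t["range_z"]>0)).astype(np.uint8)
hd=((z>135)&(z<180)&R&(c.min(-1)>110))
print("head z",np.percentile(z[hd],[10,50,90]),hd.sum())
r=cv2.minAreaRect(P[hd][:,:2].astype(np.float32));print("head rect",r)
# base plate by contour on z
b=((z>5)&(z<25)&R)
print("base rect",cv2.minAreaRect(P[b][:,:2].astype(np.float32)))
kn=(z>175)&(c.max(-1)<60)&R
print("knob?",P[kn].mean(0),kn.sum(),[P[164:180,266:280].reshape(-1,3)[:,2].max()])
s=np.load("scene0.npz");Q=pts(s)
z2=Q[...,2];h2=np.zeros(z2.shape,bool);h2[180:230,250:335]=1
k=h2&(z2>135)&(z2<180)&(s["color"].min(-1)>90);print("scene head z",np.percentile(z2[k],[25,50,75,90]))
A=cv2.resize(c[150:242,220:322],None,fx=6,fy=6,interpolation=cv2.INTER_CUBIC)
B=cv2.resize(s["color"][180:230,250:335],None,fx=7,fy=7,interpolation=cv2.INTER_CUBIC)
cv2.imwrite("pics/topz.png",A[:,:,::-1]);cv2.imwrite("pics/scz.png",B[:,:,::-1])
E
```

```text
table z 1.3751816914052597 base 11.883178625623714
head z [155.2866059  160.90135483 164.79153025] 1726
head rect ((565.3998413085938, 40.54889678955078), (147.39076232910156, 145.64276123046875), 73.85224914550781)
base rect ((565.4803466796875, 35.92884063720703), (316.4673156738281, 281.98626708984375), 89.21076202392578)
knob? [595.40899926  29.59353559 195.35114752] 217 [np.float64(202.13908001386835)]
scene head z [158.51245296 159.8673174  160.90532403 161.92950998]
```

View pics/topz.png

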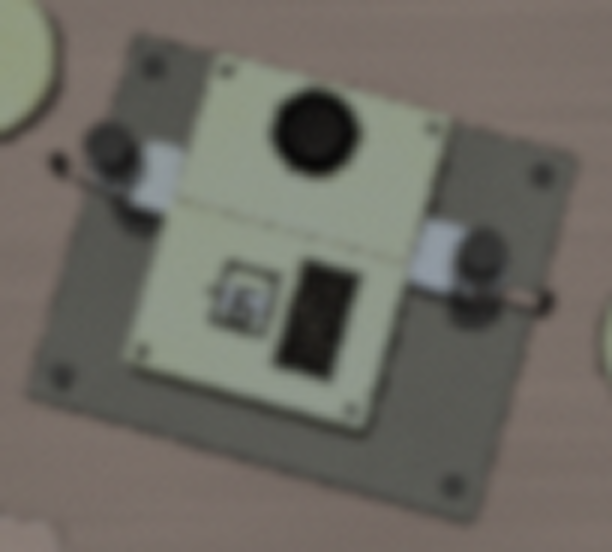

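View pics/scz.png

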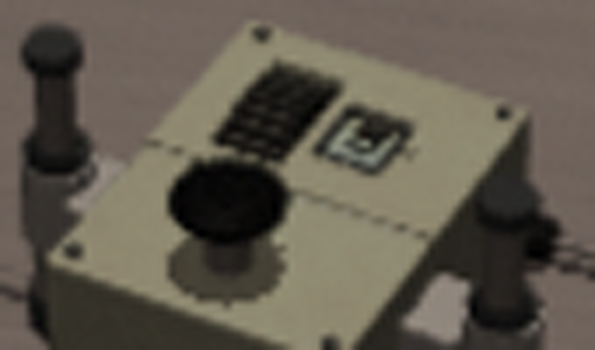

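The head-top corners in the topz crop are about (215,52), (450,118), (370,432) and (125,362), and its height is about 160 mm. The window at (245,297) shows something like a 6. I'll rectify both views of the window.

```bash
cat >> h.py <<'E'
def proj(d,p):
    q=np.linalg.inv(d["T"])@np.append(p,1);return np.array([d["fx"]*q[0]/q[2]+d["cx"],d["fy"]*q[1]/q[2]+d["cy"]])
def window(fn,C,yaw,z,n=8):
    from cell import ctrl
    out=[]
    R=np.array([[np.cos(yaw),-np.sin(yaw)],[np.sin(yaw),np.cos(yaw)]])
    for name in("top","scene"):
        L=[ctrl.get_image(name) for _ in range(n)];d=L[0]
        img=np.mean([l["color"] for l in L],0).astype(np.float32)
        # patch x -55..-15 (up = +x), y +30..-40 (left = +y), 9 px/mm
        k=9;W=[(-15,30),(-15,-40),(-57,-40),(-57,30)]
        src=np.float32([proj(d,[*(C+R@np.array(w)),z]) for w in W])
        dst=np.float32([[0,0],[70*k,0],[70*k,42*k],[0,42*k]])
        o=cv2.warpPerspective(img,cv2.getPerspectiveTransform(src,dst),(70*k,42*k),flags=cv2.INTER_CUBIC)
        out.append(o)
    A=np.hstack([o[:, :40*9] for o in out]);A=np.clip((A-20)*1.5,0,255)
    cv2.imwrite(fn,A[:,:,::-1])
E
python3 - <<'E'
from h import *
t=np.load("top0.npz")
zt=160
c=np.array([ray(t,220+u/6-.5+.08,150+v/6-.5+.08,zt)[:2] for u,v in[(215,52),(450,118),(370,432),(125,362)]])
print(c.round(1));ex=(c[0]+c[1]-c[2]-c[3])/2;yaw=np.arctan2(ex[1],ex[0]);ey=(c[0]+c[3]-c[1]-c[2])/2
print("size",np.hypot(*ex),np.hypot(*ey),"yaw",yaw,np.arctan2(-ey[0],ey[1]))
yaw=(yaw+np.arctan2(-ey[0],ey[1]))/2
R=np.array([[np.cos(yaw),-np.sin(yaw)],[np.sin(yaw),np.cos(yaw)]])
C=c.mean(0)-R@[-3,0]
b=np.array([ray(t,220+u/6-.4,150+v/6-.4,12)[:2] for u,v in[(135,35),(578,157),(470,522),(30,395)]])
print("C head",C,"C base",b.mean(0))
for n,p in dict(wheel=(-35,-22),win=(-35,11),knob=(42,0)).items():print(n,C+R@p)
k=ray(t,220+316/6-.4,150+132/6-.4,193);print("knob seen",k)
w=ray(t,220+318/6-.4,150+320/6-.4,165);print("tyre seen",w)
for nm,pt in(("top",(-35,11)),):
    print(ray(t,220+246/6-.4,150+298/6-.4,zt)," window seen")
# heights
P=pts(t)[...,2]
for n,p,h in(("knob",(42,0),194),("wheel",(-35,-22),166)):
    q=proj(t,[*(C+R@p),h]).round().astype(int);print(n,np.median(P[q[1]-2:q[1]+3,q[0]-2:q[0]+3]),P[q[1]-2:q[1]+3,q[0]-2:q[0]+3].max())
np.savez("pose.npz",C=C,yaw=yaw);window("pics/w0.png",C,yaw,zt)
E
```

```text
[[649.6  72.2]
 [617.9 -32.9]
 [477.4   4.7]
 [510.1 113.1]]
size 145.4162891526624 111.5040969908112 yaw -0.27346254876787746 -0.2927677033678292
C head [566.62825878  38.42834962] C base [567.44666261  38.52549221]
wheel [526.87595403  27.08135587]
win [536.09444172  58.76762237]
knob [606.95623433  26.69572893]
knob seen [606.39866907  26.18180599 193.        ]
tyre seen [526.99329603  26.98199281 165.        ]
[537.91141464  59.06807338 160.        ]  window seen
knob 195.86366561091563 202.13908001386835
wheel 167.4377661194933 172.1630333146004[ WARN:0@5.480] global loadsave.cpp:1063 imwrite_ Unsupported depth image for selected encoder is fallbacked to CV_8U.
```

View pics/w0.png

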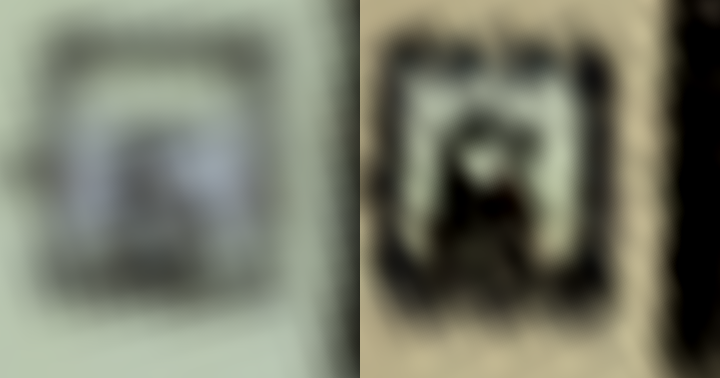

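The pose estimates agree: C = (567, 38.5), yaw −0.283, crown about 167 mm. The window appears to show a 6 slightly towards the front, about 4.4 rad. The wheel therefore has to be pulled towards the front by about 57 mm in several strokes. I'll go above the wheel with the gripper shut.

{"api": "step_arm", "payload": {
  "plan": [
    {"dx": -0.085, "dy": -0.0793, "az": 0.012, "gripper": 0},
    {"dx": -0.085, "dy": -0.0793, "gripper": 0},
    {"dx": -0.085, "dy": -0.0793, "gripper": 0},
    {"dx": -0.085, "dy": -0.0793, "gripper": 0},
    {"dx": -0.085, "dy": -0.0793, "gripper": 0},
    {"dx": -0.085, "dy": -0.0793, "gripper": 0},
    {"dx": -0.085, "dy": -0.0793, "gripper": 0},
    {"dx": -0.085, "dy": -0.0793, "gripper": 0},
    {"dx": -0.085, "dy": -0.0793, "gripper": 0},
    {"dx": -0.085, "dy": -0.0793, "gripper": 0},
    {"dx": -0.085, "dy": -0.0793, "gripper": 0},
    {"dx": -0.085, "dy": -0.0793, "gripper": 0},
    {"dx": -0.085, "dy": -0.0793, "gripper": 0},
    {"dx": -0.085, "dy": -0.0793, "gripper": 0},
    {"dx": -0.085, "dy": -0.0793, "gripper": 0},
    {"dx": -0.085, "dy": -0.0793, "gripper": 0},
    {"dx": -0.085, "dy": -0.0793, "gripper": 0},
    {"dx": -0.085, "dy": -0.0793, "gripper": 0},
    {"dx": -0.085, "dy": -0.0793, "gripper": 0},
    {"dx": -0.085, "dy": -0.0793, "gripper": 0}
  ]
}}

```text
invalid input
```

```bash
cat > st.py <<'E'
from cell import ctrl
import numpy as np
s=ctrl.read_state();P=np.load("pose.npz");y=float(P["yaw"]);d=s["eef_pos"][:2]-P["C"]
c,n=np.cos(y),np.sin(y);F=s["force"]
print("t",round(s["clock"],2),"press xy",round(c*d[0]+n*d[1],1),round(-n*d[0]+c*d[1],1),"tipz",round(s["eef_pos"][2]-22,2),
 "F press",np.round([c*F[0]+n*F[1],-n*F[0]+c*F[1],F[2]],2),"rot",np.round(s["tool_rot"],4),"w",round(s["width"],1))
E
python3 st.py
```

```text
t 0.9 press xy -545.3 454.7 tipz 231.35 F press [ 0.1  -0.8   0.24] rot [ 3.1415 -0.      2.8768] w 85.3
```

Every row may need all of its keys, so I'll give them in full.

{"api": "step_arm", "payload": {
  "plan": [
    {"dx": -0.085, "dy": -0.0793, "dz": 0, "ax": 0, "ay": 0, "az": 0.012, "gripper": 0},
    {"dx": -0.085, "dy": -0.0793, "dz": 0, "ax": 0, "ay": 0, "az": 0, "gripper": 0},
    {"dx": -0.085, "dy": -0.0793, "dz": 0, "ax": 0, "ay": 0, "az": 0, "gripper": 0},
    {"dx": -0.085, "dy": -0.0793, "dz": 0, "ax": 0, "ay": 0, "az": 0, "gripper": 0},
    {"dx": -0.085, "dy": -0.0793, "dz": 0, "ax": 0, "ay": 0, "az": 0, "gripper": 0},
    {"dx": -0.085, "dy": -0.0793, "dz": 0, "ax": 0, "ay": 0, "az": 0, "gripper": 0},
    {"dx": -0.085, "dy": -0.0793, "dz": 0, "ax": 0, "ay": 0, "az": 0, "gripper": 0},
    {"dx": -0.085, "dy": -0.0793, "dz": 0, "ax": 0, "ay": 0, "az": 0, "gripper": 0},
    {"dx": -0.085, "dy": -0.0793, "dz": 0, "ax": 0, "ay": 0, "az": 0, "gripper": 0},
    {"dx": -0.085, "dy": -0.0793, "dz": 0, "ax": 0, "ay": 0, "az": 0, "gripper": 0}
  ]
}}

```text
clock: 2.15
eef_pos: [349.5, 327.1, 253.6]
tool_rot: [3.141, 0.0, 2.858]
force: [-0.0, -0.7, 0.2]
width: 0.1
gripper_force: 0.0
```

```bash
python3 st.py
```

```text
t 2.15 press xy -289.1 216.5 tipz 231.55 F press [ 0.18 -0.67  0.23] rot [3.141e+00 4.000e-04 2.858e+00] w 0.1
```

{"api": "step_arm", "payload": {
  "plan": [
    {"dx": -0.0873, "dy": -0.0795, "dz": 0, "ax": 0, "ay": 0, "az": 0, "gripper": 0},
    {"dx": -0.0873, "dy": -0.0795, "dz": 0, "ax": 0, "ay": 0, "az": 0, "gripper": 0},
    {"dx": -0.0873, "dy": -0.0795, "dz": 0, "ax": 0, "ay": 0, "az": 0, "gripper": 0},
    {"dx": -0.0873, "dy": -0.0795, "dz": 0, "ax": 0, "ay": 0, "az": 0, "gripper": 0},
    {"dx": -0.0873, "dy": -0.0795, "dz": 0, "ax": 0, "ay": 0, "az": 0, "gripper": 0},
    {"dx": -0.0873, "dy": -0.0795, "dz": 0, "ax": 0, "ay": 0, "az": 0, "gripper": 0},
    {"dx": -0.0873, "dy": -0.0795, "dz": 0, "ax": 0, "ay": 0, "az": 0, "gripper": 0},
    {"dx": -0.0873, "dy": -0.0795, "dz": 0, "ax": 0, "ay": 0, "az": 0, "gripper": 0},
    {"dx": -0.0873, "dy": -0.0795, "dz": 0, "ax": 0, "ay": 0, "az": 0, "gripper": 0},
    {"dx": -0.0873, "dy": -0.0795, "dz": 0, "ax": 0, "ay": 0, "az": 0, "gripper": 0},
    {"dx": 0, "dy": 0, "dz": 0.0375, "ax": 0, "ay": 0, "az": 0, "gripper": 0},
    {"dx": 0, "dy": 0, "dz": 0.0375, "ax": 0, "ay": 0, "az": 0, "gripper": 0},
    {"dx": 0, "dy": 0, "dz": 0.0375, "ax": 0, "ay": 0, "az": 0, "gripper": 0},
    {"dx": 0, "dy": 0, "dz": 0.0375, "ax": 0, "ay": 0, "az": 0, "gripper": 0},
    {"dx": 0, "dy": 0, "dz": 0.0375, "ax": 0, "ay": 0, "az": 0, "gripper": 0},
    {"dx": 0, "dy": 0, "dz": 0, "ax": 0, "ay": 0, "az": 0, "gripper": 0}
  ]
}}

```text
clock: 4.15
eef_pos: [532.8, 25.9, 196.0]
tool_rot: [-3.141, -0.002, 2.858]
force: [-0.6, -0.4, -0.1]
width: 0.3
gripper_force: 0.0
```

```bash
python3 st.py
```

```text
t 4.15 press xy -28.9 -21.5 tipz 174.03 F press [-0.51 -0.53 -0.1 ] rot [-3.1408e+00 -2.0000e-03  2.8584e+00] w 0.3
```

{"api": "step_arm", "payload": {
  "plan": [
    {"dx": 0, "dy": 0, "dz": 0.01, "ax": 0, "ay": 0, "az": 0, "gripper": 0},
    {"dx": 0, "dy": 0, "dz": 0.003, "ax": 0, "ay": 0, "az": 0, "gripper": 0},
    {"dx": 0, "dy": 0, "dz": 0, "ax": 0, "ay": 0, "az": 0, "gripper": 0}
  ]
}}

```text
clock: 4.53
eef_pos: [533.7, 25.6, 193.3]
tool_rot: [3.141, 0.0, 2.858]
force: [-0.1, 0.4, 0.7]
width: -0.1
gripper_force: 0.0
```

{"api": "step_arm", "payload": {
  "plan": [
    {"dx": 0, "dy": 0, "dz": 0.0033, "ax": 0, "ay": 0, "az": 0, "gripper": 0},
    {"dx": 0, "dy": 0, "dz": 0, "ax": 0, "ay": 0, "az": 0, "gripper": 0}
  ]
}}

```text
clock: 4.78
eef_pos: [533.6, 25.7, 192.2]
tool_rot: [3.142, 0.0, 2.858]
force: [0.1, -0.3, -0.9]
width: -0.0
gripper_force: 0.0
```

{"api": "step_arm", "payload": {
  "plan": [
    {"dx": 0, "dy": 0, "dz": 0.0033, "ax": 0, "ay": 0, "az": 0, "gripper": 0},
    {"dx": 0, "dy": 0, "dz": 0, "ax": 0, "ay": 0, "az": 0, "gripper": 0}
  ]
}}

```text
clock: 5.03
eef_pos: [533.5, 25.7, 191.1]
tool_rot: [-3.142, -0.0, 2.858]
force: [0.7, -0.1, 0.8]
width: -0.2
gripper_force: 0.0
```

{"api": "step_arm", "payload": {
  "plan": [
    {"dx": 0, "dy": 0, "dz": 0.0033, "ax": 0, "ay": 0, "az": 0, "gripper": 0},
    {"dx": 0, "dy": 0, "dz": 0, "ax": 0, "ay": 0, "az": 0, "gripper": 0}
  ]
}}

```text
clock: 5.28
eef_pos: [533.5, 25.7, 190.1]
tool_rot: [-3.142, -0.0, 2.858]
force: [-0.4, 0.6, -0.8]
width: 0.1
gripper_force: 0.0
```

{"api": "step_arm", "payload": {
  "plan": [
    {"dx": 0, "dy": 0, "dz": 0.0017, "ax": 0, "ay": 0, "az": 0, "gripper": 0},
    {"dx": 0, "dy": 0, "dz": 0, "ax": 0, "ay": 0, "az": 0, "gripper": 0}
  ]
}}

```text
clock: 5.52
eef_pos: [533.5, 25.7, 189.6]
tool_rot: [-3.142, -0.0, 2.858]
force: [0.9, -0.2, 0.0]
width: -0.1
gripper_force: 0.0
```

{"api": "step_arm", "payload": {
  "plan": [
    {"dx": 0, "dy": 0, "dz": 0.0017, "ax": 0, "ay": 0, "az": 0, "gripper": 0},
    {"dx": 0, "dy": 0, "dz": 0, "ax": 0, "ay": 0, "az": 0, "gripper": 0}
  ]
}}

```text
clock: 5.78
eef_pos: [533.5, 25.7, 189.1]
tool_rot: [3.142, -0.0, 2.858]
force: [1.4, 0.3, -0.4]
width: -0.2
gripper_force: 0.0
```

{"api": "step_arm", "payload": {
  "plan": [
    {"dx": 0, "dy": 0, "dz": 0.0017, "ax": 0, "ay": 0, "az": 0, "gripper": 0},
    {"dx": 0, "dy": 0, "dz": 0, "ax": 0, "ay": 0, "az": 0, "gripper": 0}
  ]
}}

```text
clock: 6.02
eef_pos: [533.5, 25.7, 188.6]
tool_rot: [-3.142, -0.0, 2.858]
force: [-0.2, -0.0, -0.4]
width: 0.3
gripper_force: 0.0
```

{"api": "step_arm", "payload": {
  "plan": [
    {"dx": 0, "dy": 0, "dz": 0.0017, "ax": 0, "ay": 0, "az": 0, "gripper": 0},
    {"dx": 0, "dy": 0, "dz": 0, "ax": 0, "ay": 0, "az": 0, "gripper": 0}
  ]
}}

```text
clock: 6.28
eef_pos: [533.6, 25.7, 188.3]
tool_rot: [3.141, 0.0, 2.858]
force: [-0.7, -0.4, 1.6]
width: -0.0
gripper_force: 1.0
```

{"api": "step_arm", "payload": {
  "plan": [
    {"dx": 0, "dy": 0, "dz": 0.0017, "ax": 0, "ay": 0, "az": 0, "gripper": 0},
    {"dx": 0, "dy": 0, "dz": 0, "ax": 0, "ay": 0, "az": 0, "gripper": 0}
  ]
}}

```text
clock: 6.52
eef_pos: [533.6, 25.7, 188.2]
tool_rot: [3.141, 0.0, 2.858]
force: [-1.9, -0.0, 6.8]
width: -0.1
gripper_force: 3.1
```

```bash
python3 st.py
```

```text
t 6.53 press xy -28.1 -21.5 tipz 166.19 F press [-1.78 -0.55  6.84] rot [3.1414e+00 3.0000e-04 2.8579e+00] w -0.1
```

{"api": "step_arm", "payload": {
  "plan": [
    {"dx": 0.01, "dy": 0, "dz": 0, "ax": 0, "ay": 0, "az": 0, "gripper": 0},
    {"dx": 0.01, "dy": 0, "dz": 0, "ax": 0, "ay": 0, "az": 0, "gripper": 0}
  ]
}}

```text
clock: 6.78
eef_pos: [529.0, 27.1, 188.2]
tool_rot: [3.141, 0.003, 2.858]
force: [1.9, -0.6, 5.7]
width: -0.3
gripper_force: 2.5
```

{"api": "step_arm", "payload": {
  "plan": [
    {"dx": 0.01, "dy": 0, "dz": 0, "ax": 0, "ay": 0, "az": 0, "gripper": 0}
  ]
}}

```text
clock: 6.9
eef_pos: [525.8, 28.1, 188.2]
tool_rot: [3.141, 0.002, 2.858]
force: [1.5, -0.7, 6.4]
width: -0.2
gripper_force: 2.8
```

{"api": "step_arm", "payload": {
  "plan": [
    {"dx": 0.01, "dy": 0, "dz": 0, "ax": 0, "ay": 0, "az": 0, "gripper": 0}
  ]
}}

```text
clock: 7.02
eef_pos: [522.9, 29.0, 188.2]
tool_rot: [3.141, 0.002, 2.858]
force: [2.0, -0.9, 5.4]
width: -0.0
gripper_force: 2.7
```

```bash
python3 st.py
```

```text
t 7.03 press xy -39.3 -21.3 tipz 166.19 F press [ 2.18 -0.26  5.38] rot [3.1409e+00 2.3000e-03 2.8578e+00] w -0.0
```

The tyre is rolling with Fx ≈ 2.2 N, which matches the brake. I'll finish this stroke and do a second.

{"api": "step_arm", "payload": {
  "plan": [
    {"dx": 0.01, "dy": 0, "dz": 0, "ax": 0, "ay": 0, "az": 0, "gripper": 0},
    {"dx": 0.006, "dy": 0, "dz": 0, "ax": 0, "ay": 0, "az": 0, "gripper": 0},
    {"dx": 0, "dy": 0, "dz": 0, "ax": 0, "ay": 0, "az": 0, "gripper": 0}
  ]
}}

```text
clock: 7.4
eef_pos: [517.4, 30.6, 187.9]
tool_rot: [3.141, 0.0, 2.858]
force: [0.6, -0.1, 6.7]
width: -0.0
gripper_force: 3.1
```

{"api": "step_arm", "payload": {
  "plan": [
    {"dx": 0, "dy": 0, "dz": -0.02, "ax": 0, "ay": 0, "az": 0, "gripper": 0},
    {"dx": -0.03, "dy": 0, "dz": 0, "ax": 0, "ay": 0, "az": 0, "gripper": 0},
    {"dx": -0.03, "dy": 0, "dz": 0, "ax": 0, "ay": 0, "az": 0, "gripper": 0},
    {"dx": 0, "dy": 0, "dz": 0, "ax": 0, "ay": 0, "az": 0, "gripper": 0},
    {"dx": 0, "dy": 0, "dz": 0.01, "ax": 0, "ay": 0, "az": 0, "gripper": 0},
    {"dx": 0, "dy": 0, "dz": 0.006, "ax": 0, "ay": 0, "az": 0, "gripper": 0},
    {"dx": 0, "dy": 0, "dz": 0.0035, "ax": 0, "ay": 0, "az": 0, "gripper": 0},
    {"dx": 0, "dy": 0, "dz": 0, "ax": 0, "ay": 0, "az": 0, "gripper": 0}
  ]
}}

```text
clock: 8.4
eef_pos: [534.3, 25.4, 188.2]
tool_rot: [-3.142, -0.0, 2.858]
force: [-1.9, 0.4, 4.4]
width: -0.2
gripper_force: 2.5
```

```bash
python3 st.py
```

```text
t 8.4 press xy -27.4 -21.5 tipz 166.23 F press [-1.98 -0.12  4.44] rot [-3.1416e+00 -5.0000e-04  2.8580e+00] w -0.2
```

{"api": "step_arm", "payload": {
  "plan": [
    {"dx": 0.005, "dy": 0, "dz": 0.0004, "ax": 0, "ay": 0, "az": 0, "gripper": 0},
    {"dx": 0.01, "dy": 0, "dz": 0, "ax": 0, "ay": 0, "az": 0, "gripper": 0},
    {"dx": 0.01, "dy": 0, "dz": 0, "ax": 0, "ay": 0, "az": 0, "gripper": 0}
  ]
}}

```text
clock: 8.78
eef_pos: [528.3, 27.3, 188.2]
tool_rot: [3.141, 0.002, 2.858]
force: [2.0, -1.7, 5.7]
width: 0.2
gripper_force: 2.9
```

{"api": "step_arm", "payload": {
  "plan": [
    {"dx": 0.01, "dy": 0, "dz": 0, "ax": 0, "ay": 0, "az": 0, "gripper": 0},
    {"dx": 0.01, "dy": 0, "dz": 0, "ax": 0, "ay": 0, "az": 0, "gripper": 0},
    {"dx": 0.01, "dy": 0, "dz": 0, "ax": 0, "ay": 0, "az": 0, "gripper": 0},
    {"dx": 0.004, "dy": 0, "dz": 0, "ax": 0, "ay": 0, "az": 0, "gripper": 0},
    {"dx": 0, "dy": 0, "dz": 0, "ax": 0, "ay": 0, "az": 0, "gripper": 0}
  ]
}}

```text
clock: 9.4
eef_pos: [517.8, 30.5, 187.9]
tool_rot: [3.141, 0.0, 2.858]
force: [0.8, -0.2, 6.3]
width: 0.0
gripper_force: 2.9
```

{"api": "step_arm", "payload": {
  "plan": [
    {"dx": 0, "dy": 0, "dz": -0.02, "ax": 0, "ay": 0, "az": 0, "gripper": 0},
    {"dx": 0.1, "dy": 0, "dz": -0.05, "ax": 0, "ay": 0, "az": 0, "gripper": 0},
    {"dx": 0.1, "dy": 0, "dz": -0.05, "ax": 0, "ay": 0, "az": 0, "gripper": 0},
    {"dx": 0.1, "dy": 0, "dz": 0, "ax": 0, "ay": 0, "az": 0, "gripper": 0},
    {"dx": 0.1, "dy": 0, "dz": 0, "ax": 0, "ay": 0, "az": 0, "gripper": 0}
  ]
}}

```text
clock: 10.02
eef_pos: [400.4, 64.3, 223.5]
tool_rot: [-3.141, -0.002, 2.858]
force: [-0.1, 0.9, -0.3]
width: 0.1
gripper_force: 0.0
```

```bash
python3 st.py; python3 - <<'E' 2>/dev/null
from h import *
p=np.load("pose.npz");window("pics/w1.png",p["C"],float(p["yaw"]),158,6)
E
```

```text
t 10.03 press xy -166.8 -21.6 tipz 201.54 F press [-0.33  0.8  -0.26] rot [-3.1411e+00 -2.1000e-03  2.8583e+00] w 0.1
```

View pics/w1.png

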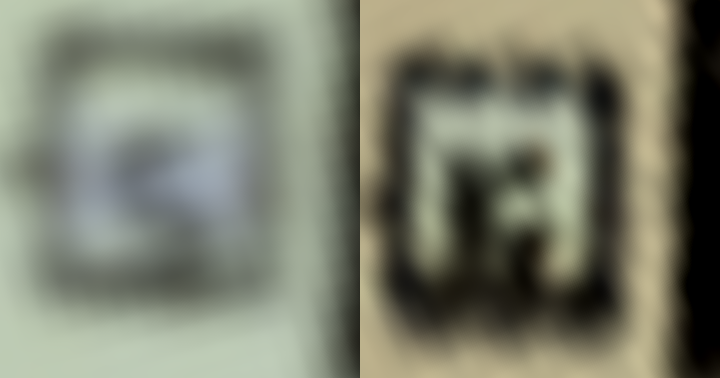

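The window now shows a 5, about 4 mm towards the front, so one more number to go: about 26 mm at the tyre. I'll do two strokes of about 13 mm.

{"api": "step_arm", "payload": {
  "plan": [
    {"dx": -0.11, "dy": 0, "dz": 0, "ax": 0, "ay": 0, "az": 0, "gripper": 0},
    {"dx": -0.11, "dy": 0, "dz": 0, "ax": 0, "ay": 0, "az": 0, "gripper": 0},
    {"dx": -0.11, "dy": 0, "dz": 0.05, "ax": 0, "ay": 0, "az": 0, "gripper": 0},
    {"dx": -0.11, "dy": 0, "dz": 0.05, "ax": 0, "ay": 0, "az": 0, "gripper": 0},
    {"dx": -0.02, "dy": 0, "dz": 0, "ax": 0, "ay": 0, "az": 0, "gripper": 0},
    {"dx": 0, "dy": 0, "dz": 0, "ax": 0, "ay": 0, "az": 0, "gripper": 0},
    {"dx": 0, "dy": 0, "dz": 0.01, "ax": 0, "ay": 0, "az": 0, "gripper": 0},
    {"dx": 0, "dy": 0, "dz": 0.006, "ax": 0, "ay": 0, "az": 0, "gripper": 0},
    {"dx": 0, "dy": 0, "dz": 0.003, "ax": 0, "ay": 0, "az": 0, "gripper": 0},
    {"dx": 0, "dy": 0, "dz": 0, "ax": 0, "ay": 0, "az": 0, "gripper": 0}
  ]
}}

```text
clock: 11.88
eef_pos: [534.6, 25.5, 188.3]
tool_rot: [3.141, -0.001, 2.858]
force: [-0.9, 0.6, 3.8]
width: -0.2
gripper_force: 1.7
```

```bash
python3 st.py
```

```text
t 11.88 press xy -27.2 -21.4 tipz 166.26 F press [-1.01  0.3   3.79] rot [ 3.1415e+00 -6.0000e-04  2.8582e+00] w -0.2
```

{"api": "step_arm", "payload": {
  "plan": [
    {"dx": 0.005, "dy": 0, "dz": 0.0006, "ax": 0, "ay": 0, "az": 0, "gripper": 0},
    {"dx": 0.01, "dy": 0, "dz": 0, "ax": 0, "ay": 0, "az": 0, "gripper": 0},
    {"dx": 0.01, "dy": 0, "dz": 0, "ax": 0, "ay": 0, "az": 0, "gripper": 0},
    {"dx": 0.01, "dy": 0, "dz": 0, "ax": 0, "ay": 0, "az": 0, "gripper": 0},
    {"dx": 0.01, "dy": 0, "dz": 0, "ax": 0, "ay": 0, "az": 0, "gripper": 0},
    {"dx": 0, "dy": 0, "dz": 0, "ax": 0, "ay": 0, "az": 0, "gripper": 0}
  ]
}}

```text
clock: 12.62
eef_pos: [522.1, 29.3, 188.2]
tool_rot: [3.141, 0.001, 2.858]
force: [0.6, -0.5, 6.9]
width: 0.3
gripper_force: 3.1
```

{"api": "step_arm", "payload": {
  "plan": [
    {"dx": 0, "dy": 0, "dz": -0.02, "ax": 0, "ay": 0, "az": 0, "gripper": 0},
    {"dx": -0.025, "dy": 0, "dz": 0, "ax": 0, "ay": 0, "az": 0, "gripper": 0},
    {"dx": -0.02, "dy": 0, "dz": 0, "ax": 0, "ay": 0, "az": 0, "gripper": 0},
    {"dx": 0, "dy": 0, "dz": 0, "ax": 0, "ay": 0, "az": 0, "gripper": 0},
    {"dx": 0, "dy": 0, "dz": 0.01, "ax": 0, "ay": 0, "az": 0, "gripper": 0},
    {"dx": 0, "dy": 0, "dz": 0.006, "ax": 0, "ay": 0, "az": 0, "gripper": 0},
    {"dx": 0, "dy": 0, "dz": 0.0037, "ax": 0, "ay": 0, "az": 0, "gripper": 0},
    {"dx": 0, "dy": 0, "dz": 0, "ax": 0, "ay": 0, "az": 0, "gripper": 0}
  ]
}}

```text
clock: 13.62
eef_pos: [534.6, 25.3, 188.2]
tool_rot: [-3.142, -0.001, 2.858]
force: [-1.4, -0.5, 4.4]
width: 0.0
gripper_force: 2.2
```

```bash
python3 st.py
```

```text
t 13.62 press xy -27.0 -21.6 tipz 166.22 F press [-1.17 -0.86  4.39] rot [-3.1416e+00 -5.0000e-04  2.8579e+00] w 0.0
```

{"api": "step_arm", "payload": {
  "plan": [
    {"dx": 0.005, "dy": 0, "dz": 0.0005, "ax": 0, "ay": 0, "az": 0, "gripper": 0},
    {"dx": 0.01, "dy": 0, "dz": 0, "ax": 0, "ay": 0, "az": 0, "gripper": 0},
    {"dx": 0.01, "dy": 0, "dz": 0, "ax": 0, "ay": 0, "az": 0, "gripper": 0},
    {"dx": 0.01, "dy": 0, "dz": 0, "ax": 0, "ay": 0, "az": 0, "gripper": 0},
    {"dx": 0.01, "dy": 0, "dz": 0, "ax": 0, "ay": 0, "az": 0, "gripper": 0},
    {"dx": 0, "dy": 0, "dz": 0, "ax": 0, "ay": 0, "az": 0, "gripper": 0}
  ]
}}

```text
clock: 14.38
eef_pos: [522.3, 29.1, 188.2]
tool_rot: [3.141, 0.001, 2.858]
force: [1.0, -1.1, 5.9]
width: -0.0
gripper_force: 3.1
```

{"api": "step_arm", "payload": {
  "plan": [
    {"dx": 0, "dy": 0, "dz": -0.02, "ax": 0, "ay": 0, "az": 0, "gripper": 0},
    {"dx": 0.1, "dy": 0, "dz": -0.05, "ax": 0, "ay": 0, "az": 0, "gripper": 0},
    {"dx": 0.1, "dy": 0, "dz": -0.05, "ax": 0, "ay": 0, "az": 0, "gripper": 0},
    {"dx": 0.1, "dy": 0, "dz": -0.05, "ax": 0, "ay": 0, "az": 0, "gripper": 0},
    {"dx": 0.1, "dy": 0, "dz": 0, "ax": 0, "ay": 0, "az": 0, "gripper": 0},
    {"dx": 0, "dy": 0, "dz": 0, "ax": 0, "ay": 0, "az": 0, "gripper": 0}
  ]
}}

```text
clock: 15.12
eef_pos: [403.7, 63.3, 238.6]
tool_rot: [-3.141, -0.004, 2.86]
force: [0.1, -0.8, 0.2]
width: 0.1
gripper_force: 0.0
```

```bash
python3 st.py; python3 - <<'E' 2>/dev/null
from h import *
p=np.load("pose.npz");window("pics/w2.png",p["C"],float(p["yaw"]),158,8)
E
```

```text
t 15.12 press xy -163.4 -21.7 tipz 216.58 F press [ 0.29 -0.71  0.18] rot [-3.1407 -0.0036  2.8602] w 0.1
```

View pics/w2.png

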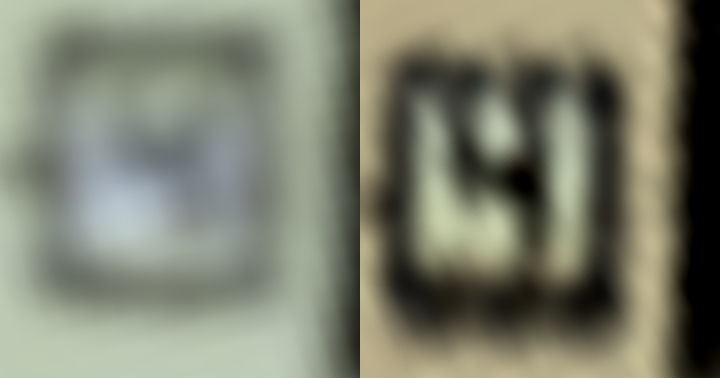

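The window now shows a 4. I'll measure how well it is centred using row profiles of the top view.

```bash
python3 - <<'E'
import cv2,numpy as np
I=[cv2.imread(f"pics/w{i}.png",0).astype(float) for i in(0,1,2)]
print("rows top view: y | w0 c155 | w1 c155 | w2 stem190 | w2 left120 | w2 c155 | w2 edge80 | scene w0 c480 w1 c480 w2 stem530 w2 left465 w2 edge 575,420")
for y in range(20,330,9):
    g=lambda i,c,h=8:int(I[i][y-4:y+5,c-h:c+h].mean())
    print(y,"|",g(0,155),g(1,155),"|",g(2,190),g(2,120),g(2,155),g(2,80,4),g(2,235,4),"|",g(0,480),g(1,480),"|",g(2,530),g(2,465),g(2,500),g(2,575,5),g(2,420,4))
print("row profile w2 top y=200..215, 160",[int(I[2][200:216,x].mean()) for x in range(40,290,10)],[int(I[2][150:166,x].mean()) for x in range(40,290,10)],[int(I[2][225:240,x].mean()) for x in range(40,290,10)],[int(I[2][100:115,x].mean()) for x in range(40,290,10)])
E
```

```text
rows top view: y | w0 c155 | w1 c155 | w2 stem190 | w2 left120 | w2 c155 | w2 edge80 | scene w0 c480 w1 c480 w2 stem530 w2 left465 w2 edge 575,420
20 | 158 159 | 159 159 158 150 153 | 157 174 | 170 172 171 171 170
29 | 143 144 | 142 142 142 132 135 | 142 170 | 167 171 163 162 161
38 | 129 129 | 127 128 128 116 116 | 122 162 | 158 162 153 151 141
47 | 122 123 | 119 119 120 107 105 | 99 144 | 139 142 144 141 115
56 | 125 125 | 120 119 120 106 101 | 84 117 | 110 109 132 130 84
65 | 135 136 | 129 125 127 111 104 | 86 87 | 79 75 113 111 58
74 | 150 151 | 138 133 138 122 113 | 106 67 | 56 52 97 93 48
83 | 163 167 | 144 139 148 133 124 | 129 70 | 45 46 92 86 58
92 | 170 178 | 147 144 155 141 132 | 139 93 | 45 53 104 93 80
101 | 169 181 | 147 148 157 148 137 | 127 125 | 49 65 126 110 103
110 | 160 177 | 142 148 154 153 139 | 101 153 | 55 74 151 130 117
119 | 146 166 | 136 145 147 154 141 | 73 170 | 63 76 173 148 122
128 | 131 151 | 129 141 138 154 142 | 57 175 | 70 71 184 159 123
137 | 118 135 | 123 137 126 152 142 | 68 167 | 70 60 179 164 122
146 | 112 123 | 118 137 118 149 143 | 101 147 | 
[... 1104 characters left out ...]
2 142 148 151 | 71 46 | 35 44 27 23 37
317 | 152 157 | 154 160 157 164 167 | 96 59 | 50 57 37 35 48
326 | 167 172 | 172 176 171 177 178 | 124 76 | 70 76 57 55 65
row profile w2 top y=200..215, 160 [138, 131, 132, 143, 158, 174, 184, 191, 194, 192, 186, 180, 169, 155, 144, 136, 136, 137, 139, 140, 134, 125, 121, 127, 138] [115, 115, 122, 135, 147, 155, 156, 149, 139, 130, 123, 117, 114, 113, 113, 118, 126, 137, 145, 145, 139, 133, 129, 132, 141] [146, 137, 136, 144, 156, 171, 184, 190, 194, 195, 191, 184, 176, 165, 157, 151, 151, 153, 152, 148, 142, 135, 131, 134, 146] [144, 136, 135, 143, 152, 157, 156, 152, 147, 145, 148, 154, 156, 154, 149, 144, 140, 138, 140, 140, 136, 131, 132, 139, 149]
```

The 4 sits about 1.5–2.5 mm too far back. A short corrective pull of about 2.5 mm will centre it.

{"api": "step_arm", "payload": {
  "plan": [
    {"dx": -0.11, "dy": 0, "dz": 0, "ax": 0, "ay": 0, "az": 0, "gripper": 0},
    {"dx": -0.11, "dy": 0, "dz": 0.05, "ax": 0, "ay": 0, "az": 0, "gripper": 0},
    {"dx": -0.11, "dy": 0, "dz": 0.05, "ax": 0, "ay": 0, "az": 0, "gripper": 0},
    {"dx": -0.1, "dy": 0, "dz": 0.05, "ax": 0, "ay": 0, "az": 0, "gripper": 0},
    {"dx": 0, "dy": 0, "dz": 0, "ax": 0, "ay": 0, "az": 0, "gripper": 0},
    {"dx": 0, "dy": 0, "dz": 0, "ax": 0, "ay": 0, "az": 0, "gripper": 0},
    {"dx": 0, "dy": 0, "dz": 0.01, "ax": 0, "ay": 0, "az": 0, "gripper": 0},
    {"dx": 0, "dy": 0, "dz": 0.006, "ax": 0, "ay": 0, "az": 0, "gripper": 0},
    {"dx": 0, "dy": 0, "dz": 0.003, "ax": 0, "ay": 0, "az": 0, "gripper": 0},
    {"dx": 0, "dy": 0, "dz": 0, "ax": 0, "ay": 0, "az": 0, "gripper": 0}
  ]
}}

```text
clock: 17.18
eef_pos: [530.4, 26.7, 188.3]
tool_rot: [3.141, -0.0, 2.858]
force: [-1.6, 1.0, 3.2]
width: 0.3
gripper_force: 1.4
```

```bash
python3 st.py
```

```text
t 17.18 press xy -31.5 -21.3 tipz 166.28 F press [-1.77  0.48  3.21] rot [ 3.1414e+00 -3.0000e-04  2.8581e+00] w 0.3
```

{"api": "step_arm", "payload": {
  "plan": [
    {"dx": 0.002, "dy": 0, "dz": 0.0008, "ax": 0, "ay": 0, "az": 0, "gripper": 0},
    {"dx": 0.005, "dy": 0, "dz": 0, "ax": 0, "ay": 0, "az": 0, "gripper": 0},
    {"dx": 0.004, "dy": 0, "dz": 0, "ax": 0, "ay": 0, "az": 0, "gripper": 0},
    {"dx": 0, "dy": 0, "dz": 0, "ax": 0, "ay": 0, "az": 0, "gripper": 0}
  ]
}}

```text
clock: 17.68
eef_pos: [528.4, 27.3, 188.2]
tool_rot: [3.141, 0.002, 2.858]
force: [1.4, -0.9, 4.5]
width: 0.1
gripper_force: 2.5
```

{"api": "step_arm", "payload": {
  "plan": [
    {"dx": 0, "dy": 0, "dz": -0.02, "ax": 0, "ay": 0, "az": 0, "gripper": 0},
    {"dx": 0.1, "dy": 0, "dz": -0.05, "ax": 0, "ay": 0, "az": 0, "gripper": 0},
    {"dx": 0.1, "dy": 0, "dz": -0.05, "ax": 0, "ay": 0, "az": 0, "gripper": 0},
    {"dx": 0.1, "dy": 0, "dz": -0.05, "ax": 0, "ay": 0, "az": 0, "gripper": 0},
    {"dx": 0.13, "dy": 0, "dz": 0, "ax": 0, "ay": 0, "az": 0, "gripper": 0},
    {"dx": 0, "dy": 0, "dz": 0, "ax": 0, "ay": 0, "az": 0, "gripper": 0}
  ]
}}

```text
clock: 18.42
eef_pos: [399.6, 64.1, 238.5]
tool_rot: [-3.14, -0.005, 2.86]
force: [0.9, 0.6, 0.4]
width: 0.0
gripper_force: 0.0
```

```bash
python3 st.py; python3 - <<'E' 2>/dev/null
from h import *
p=np.load("pose.npz");window("pics/w3.png",p["C"],float(p["yaw"]),158,8)
A,B=[cv2.imread(f"pics/w{i}.png",0).astype(float) for i in(2,3)]
for y in range(110,290,9):
    g=lambda I,c:int(I[y-4:y+5,c-8:c+8].mean())
    print(y,[g(A,155),g(B,155)],[g(A,190),g(B,190)],"scene",[g(A,500),g(B,500)],[g(A,530),g(B,530)])
E
```

```text
t 18.43 press xy -167.5 -22.0 tipz 216.54 F press [0.67 0.82 0.4 ] rot [-3.1401 -0.0048  2.8604] w 0.0
110 [154, 163] [142, 148] scene [151, 152] [55, 60]
119 [147, 156] [136, 141] scene [173, 171] [63, 68]
128 [138, 145] [129, 135] scene [184, 183] [70, 78]
137 [126, 132] [123, 129] scene [179, 185] [70, 86]
146 [118, 120] [118, 124] scene [154, 175] [63, 90]
155 [114, 112] [117, 120] scene [114, 157] [48, 88]
164 [120, 112] [120, 118] scene [72, 132] [30, 77]
173 [134, 119] [125, 119] scene [43, 106] [13, 59]
182 [149, 131] [128, 119] scene [41, 84] [6, 38]
191 [162, 144] [130, 121] scene [68, 76] [8, 21]
200 [170, 155] [134, 125] scene [108, 87] [24, 14]
209 [176, 166] [138, 130] scene [148, 112] [42, 17]
218 [180, 173] [141, 134] scene [177, 143] [55, 29]
227 [182, 177] [147, 140] scene [189, 167] [63, 46]
236 [180, 176] [155, 147] scene [188, 177] [68, 63]
245 [177, 174] [160, 150] scene [177, 173] [76, 78]
254 [171, 167] [158, 147] scene [159, 158] [82, 86]
263 [157, 153] [149, 139] scene [132, 132] [79, 81]
272 [141, 138] [138, 130] scene [101, 100] [64, 65]
281 [129, 127] [127, 122] scene [68, 68] [43, 43]
```

View pics/w3.png

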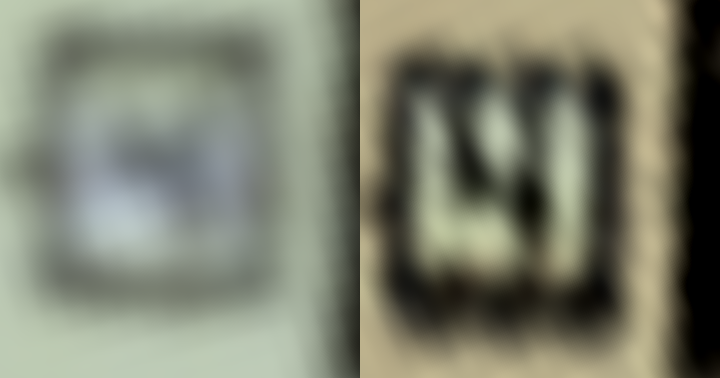

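The 4 is in the window, within about 0.1 rad by the combined estimates. Next I'll go above the knob.

{"api": "step_arm", "payload": {
  "plan": [
    {"dx": -0.1, "dy": 0.0105, "dz": 0, "ax": 0, "ay": 0, "az": 0, "gripper": 0},
    {"dx": -0.1, "dy": 0.0105, "dz": 0, "ax": 0, "ay": 0, "az": 0, "gripper": 0},
    {"dx": -0.1, "dy": 0.0105, "dz": 0, "ax": 0, "ay": 0, "az": 0, "gripper": 0},
    {"dx": -0.1, "dy": 0.0105, "dz": 0, "ax": 0, "ay": 0, "az": 0, "gripper": 0},
    {"dx": -0.1, "dy": 0.0105, "dz": 0, "ax": 0, "ay": 0, "az": 0, "gripper": 0},
    {"dx": -0.1, "dy": 0.0105, "dz": 0, "ax": 0, "ay": 0, "az": 0, "gripper": 0},
    {"dx": -0.1, "dy": 0.0105, "dz": 0, "ax": 0, "ay": 0, "az": 0, "gripper": 0},
    {"dx": 0, "dy": 0, "dz": 0.03, "ax": 0, "ay": 0, "az": 0, "gripper": 0},
    {"dx": 0, "dy": 0, "dz": 0.03, "ax": 0, "ay": 0, "az": 0, "gripper": 0},
    {"dx": 0, "dy": 0, "dz": 0, "ax": 0, "ay": 0, "az": 0, "gripper": 0}
  ]
}}

```text
clock: 20.48
eef_pos: [609.7, 26.3, 219.6]
tool_rot: [-3.141, -0.003, 2.858]
force: [-0.3, -0.2, -1.0]
width: -0.1
gripper_force: 0.0
```

```bash
python3 st.py
```

```text
t 20.48 press xy 44.8 0.4 tipz 197.62 F press [-0.22 -0.28 -0.99] rot [-3.1407 -0.0032  2.8584] w -0.1
```

{"api": "step_arm", "payload": {
  "plan": [
    {"dx": 0.008, "dy": 0, "dz": 0, "ax": 0, "ay": 0, "az": 0, "gripper": 0},
    {"dx": 0, "dy": 0, "dz": 0.008, "ax": 0, "ay": 0, "az": 0, "gripper": 0},
    {"dx": 0, "dy": 0, "dz": 0.007, "ax": 0, "ay": 0, "az": 0, "gripper": 0},
    {"dx": 0, "dy": 0, "dz": 0.007, "ax": 0, "ay": 0, "az": 0, "gripper": 0},
    {"dx": 0, "dy": 0, "dz": 0.007, "ax": 0, "ay": 0, "az": 0, "gripper": 0},
    {"dx": 0, "dy": 0, "dz": 0.007, "ax": 0, "ay": 0, "az": 0, "gripper": 0},
    {"dx": 0, "dy": 0, "dz": 0, "ax": 0, "ay": 0, "az": 0, "gripper": 0}
  ]
}}

```text
clock: 21.35
eef_pos: [609.2, 26.7, 211.5]
tool_rot: [3.141, 0.001, 2.858]
force: [-2.8, -0.6, 10.2]
width: 0.0
gripper_force: 5.4
```

```bash
python3 st.py
```

```text
t 21.35 press xy 44.2 0.7 tipz 189.5 F press [-2.52 -1.31 10.19] rot [3.1409e+00 6.0000e-04 2.8579e+00] w 0.0
```

{"api": "step_arm", "payload": {
  "plan": [
    {"dx": 0, "dy": 0, "dz": 0.007, "ax": 0, "ay": 0, "az": 0, "gripper": 0},
    {"dx": 0, "dy": 0, "dz": 0.007, "ax": 0, "ay": 0, "az": 0, "gripper": 0},
    {"dx": 0, "dy": 0, "dz": 0.007, "ax": 0, "ay": 0, "az": 0, "gripper": 0},
    {"dx": 0, "dy": 0, "dz": 0, "ax": 0, "ay": 0, "az": 0, "gripper": 0}
  ]
}}

```text
clock: 21.85
eef_pos: [609.2, 26.7, 205.3]
tool_rot: [3.141, 0.001, 2.858]
force: [-4.0, 0.0, 11.4]
width: -0.2
gripper_force: 5.8
```

{"api": "step_arm", "payload": {
  "plan": [
    {"dx": 0, "dy": 0, "dz": 0.005, "ax": 0, "ay": 0, "az": 0, "gripper": 0},
    {"dx": 0, "dy": 0, "dz": 0, "ax": 0, "ay": 0, "az": 0, "gripper": 0}
  ]
}}

```text
clock: 22.1
eef_pos: [609.2, 26.7, 204.4]
tool_rot: [3.141, 0.001, 2.858]
force: [-3.6, 0.6, 13.8]
width: 0.0
gripper_force: 7.5
```

{"api": "step_arm", "payload": {
  "plan": [
    {"dx": 0, "dy": 0, "dz": 0.004, "ax": 0, "ay": 0, "az": 0, "gripper": 0},
    {"dx": 0, "dy": 0, "dz": 0.003, "ax": 0, "ay": 0, "az": 0, "gripper": 0},
    {"dx": 0, "dy": 0, "dz": 0, "ax": 0, "ay": 0, "az": 0, "gripper": 0}
  ]
}}

```text
clock: 22.48
eef_pos: [609.3, 26.7, 203.1]
tool_rot: [3.141, 0.001, 2.858]
force: [-7.7, 0.5, 20.0]
width: -0.0
gripper_force: 10.0
```

```bash
python3 st.py
```

```text
t 22.48 press xy 44.2 0.6 tipz 181.13 F press [-7.49 -1.69 19.97] rot [3.1405e+00 1.1000e-03 2.8578e+00] w -0.0
```

{"api": "step_arm", "payload": {
  "plan": [
    {"dx": 0, "dy": 0, "dz": 0.0045, "ax": 0, "ay": 0, "az": 0, "gripper": 0},
    {"dx": 0, "dy": 0, "dz": 0, "ax": 0, "ay": 0, "az": 0, "gripper": 0},
    {"dx": 0, "dy": 0, "dz": 0, "ax": 0, "ay": 0, "az": 0, "gripper": 0},
    {"dx": 0, "dy": 0, "dz": 0, "ax": 0, "ay": 0, "az": 0, "gripper": 0}
  ]
}}

```text
clock: 22.98
eef_pos: [609.2, 26.7, 202.4]
tool_rot: [3.14, 0.001, 2.858]
force: [-7.2, -0.8, 23.2]
width: -0.2
gripper_force: 11.6
```

{"api": "step_arm", "payload": {
  "plan": [
    {"dx": 0, "dy": 0, "dz": 0, "ax": 0, "ay": 0, "az": 0, "gripper": 0},
    {"dx": 0, "dy": 0, "dz": 0, "ax": 0, "ay": 0, "az": 0, "gripper": 0}
  ]
}}

```text
clock: 23.22
eef_pos: [609.2, 26.7, 202.3]
tool_rot: [3.14, 0.001, 2.858]
force: [-7.1, 0.2, 22.5]
width: 0.1
gripper_force: 11.6
```

```bash
python3 st.py
```

```text
t 23.23 press xy 44.2 0.6 tipz 180.35 F press [-6.9  -1.84 22.54] rot [3.1403e+00 1.3000e-03 2.8578e+00] w 0.1
```

The lid has carried about 11 N for more than half a second. I'll let the head up gently and retreat.

{"api": "step_arm", "payload": {
  "plan": [
    {"dx": 0, "dy": 0, "dz": -0.008, "ax": 0, "ay": 0, "az": 0, "gripper": 0},
    {"dx": 0, "dy": 0, "dz": -0.01, "ax": 0, "ay": 0, "az": 0, "gripper": 0},
    {"dx": 0, "dy": 0, "dz": -0.01, "ax": 0, "ay": 0, "az": 0, "gripper": 0},
    {"dx": 0, "dy": 0, "dz": -0.01, "ax": 0, "ay": 0, "az": 0, "gripper": 0},
    {"dx": 0, "dy": 0, "dz": -0.01, "ax": 0, "ay": 0, "az": 0, "gripper": 0},
    {"dx": 0, "dy": 0, "dz": -0.01, "ax": 0, "ay": 0, "az": 0, "gripper": 0},
    {"dx": 0, "dy": 0, "dz": -0.06, "ax": 0, "ay": 0, "az": 0, "gripper": 0},
    {"dx": 0, "dy": 0, "dz": -0.06, "ax": 0, "ay": 0, "az": 0, "gripper": 0},
    {"dx": 0.12, "dy": 0, "dz": 0, "ax": 0, "ay": 0, "az": 0, "gripper": 0},
    {"dx": 0.12, "dy": 0, "dz": 0, "ax": 0, "ay": 0, "az": 0, "gripper": 0},
    {"dx": 0.12, "dy": 0, "dz": 0, "ax": 0, "ay": 0, "az": 0, "gripper": 0},
    {"dx": 0.12, "dy": 0, "dz": 0, "ax": 0, "ay": 0, "az": 0, "gripper": 0},
    {"dx": 0.12, "dy": 0, "dz": 0, "ax": 0, "ay": 0, "az": 0, "gripper": 0},
    {"dx": 0.1, "dy": 0, "dz": 0, "ax": 0, "ay": 0, "az": 0, "gripper": 0},
    {"dx": 0, "dy": 0, "dz": 0, "ax": 0, "ay": 0, "az": 0, "gripper": 0}
  ]
}}

```text
clock: 25.1
eef_pos: [405.5, 85.9, 252.2]
tool_rot: [-3.141, -0.001, 2.86]
force: [0.2, 0.2, -0.2]
width: -0.2
gripper_force: 0.0
```

```bash
python3 st.py; python3 - <<'E' 2>/dev/null
from h import *
p=np.load("pose.npz");window("pics/w4.png",p["C"],float(p["yaw"]),158,8)
from cell import ctrl
t=ctrl.get_image("top");P=pts(t)[...,2];z0=pts(np.load("top0.npz"))[...,2]
m=(z0[160:222,240:310]>150)&(z0[160:222,240:310]<172);print("head dz",np.median((P-z0)[160:222,240:310][m]))
A,B=[cv2.imread(f"pics/w{i}.png",0).astype(float) for i in(3,4)]
print("window diff top/scene",abs(A-B)[70:280,70:250].mean(),abs(A-B)[70:280,400:600].mean())
E
```

```text
t 25.1 press xy -167.9 0.6 tipz 230.17 F press [ 0.12  0.26 -0.21] rot [-3.1414e+00 -1.4000e-03  2.8600e+00] w -0.2
head dz -0.32205312727580804
window diff top/scene 1.1278042328042328 0.6341428571428571
```

View pics/w4.png

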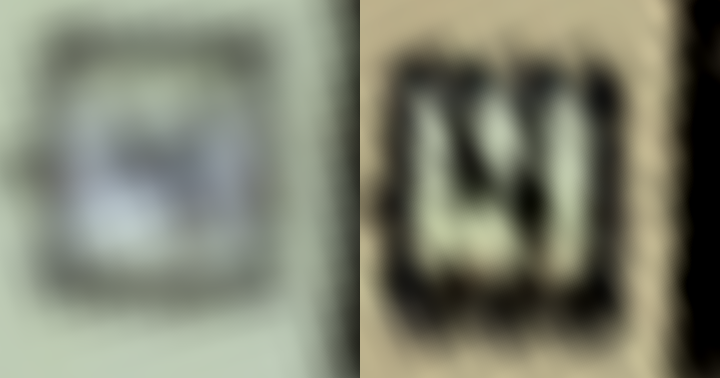

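The 4 is unchanged in the window, the head is back up, and the arm is clear.

```bash
python3 -c "
from cell import ctrl
print(ctrl.finish_job())"
```

```text
the job is handed in; nothing more can be done
None
```

I handed in the job at about 25 s, but no verdict came back: the cameras show a 4 in the window (my estimate is within about 0.1 rad of centre), the lid carried an estimated 11 N for about 0.6 s, the head came back up, and the arm is clear.

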